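# Take the pressure cap off the crate-wash tank

### The arm

A 6-joint arm with a two-finger parallel gripper is mounted at the origin on the work surface. World frame = base frame: x ahead of the robot, y to its left, z up, the work surface at z = 0. Lengths are in m, angles in rad, forces in N, time in s.
With the tool pointing down it reaches from about 0.35 to 0.975 m from the base axis. Payload 4.9 kg.
Tool frame: the origin (TCP) lies on the mounting face of the last link; the fingertips stand 173 mm ahead of it and the grasp point (between the pads) lies 155 mm ahead of it; z points along the fingers, y is the direction in which the jaws open and shut (so a half turn about z gives the same grasp; the last joint's range is limited). The gripper opens to 85 mm and grips with 20 to 120 N. Pads are 22 mm wide; open, the fingers measure 114 mm over their backs; the gripper's body (76 mm by 85 mm) begins 54 mm behind the grasp point. The pads swing forward as they close: fully open they stand 13 mm farther back than shut.
Start: joints at [1.12, 0.053, 1.613, -0, 1.476, -0.119], TCP at [0.204, 0.591, 0.405] pointing down, gripper open.
Joint ranges: [-3.01, 3.01], [-1.01, 2.22], [0.06, 2.58], [-1.02, 4.17], [0.09, 2.62], [-3.14, 3.14]. Speed limits (rad/s): [2.57, 2.57, 3.14, 3.14, 3.14, 3.14].

### API

Orientations are given as a rotation vector (axis times angle).
In Python, from station import ctrl gives the robot as it stands. The module is installed in compiled form; this text tells all that it offers.
- The arm moves only by the tool jog_arm, never from a script. Its argument "steps" is a list of rows, each a list of 2 entries, a list of its own where there are three numbers: the shift along the tool's x, y, z in cm, then the turn, a rotation vector about the tool's x, y, z in degrees. In form: [[[tx, ty, tz], [rx, ry, rz]], ...]. A call has 1 to 8 rows; each row shifts and turns the pose as measured when the row begins, along the tool's axes as they then stand; what a row does not reach is not made up. A row lasts 1/10 s, in which the tool goes at most 50 mm and 8.59 degrees, less where a joint would pass 70% of its speed; a pose out of reach is approached as far as the arm can. A call is refused whole if a number of a shift passes 5 or a number of a turn 8.59, either way. A call with a gripper value outside its range is refused whole. "fingers" is the gripper command: -1 is shut, 1 is fully open, values between are in proportion, set as the call begins (left out, the last holds). The fingers move at their own pace and stop on an object; "grip_force" is the grip in N (left out, the last holds). Time passes only in rows, so rows that do not move let the fingers close. It gives the time, the measured TCP pose, the force and the opening at its end, in the units of the state.
- ctrl.get_obs(): the state, without advancing time (a new reading comes with each control period).
- ctrl.get_image(name): name is "side" or "top"; returns the picture (384x512x3 uint8, red, green, blue); there is no depth.
- ctrl.camera_info(name): a dict with "K" (3x3 intrinsics, pixels), "camera_from_world" (4x4, takes a point from world to camera coordinates). Camera axes: x right, y up, looking along -z (the intrinsics and any distortion apply to the point x, -y, -z); pixel columns grow to the right and rows downward; lengths in m; the calibration is good to about 2 mm. A picture is of the moment at which its call begins. camera_info takes no time and is no camera call.
- ctrl.finish_job(): hands the job in, once; it reports no verdict.
The state is a dict: "t": time; "q": joint angles; "dq": joint speeds; "effort": joint torques, N m; "tool_pos": TCP position; "tool_rot": TCP orientation; "contact_force": force on the tool from outside, world axes, zero at the start; "wrist_torque": the same for the moment, N m; "opening": finger opening in m.
Only numpy, scipy, OpenCV 4.12 (cv2) and the standard library are available. Lean on these libraries where they do the work, as an engineer would, in place of code of your own. Each camera call takes 0.05 s, during which the arm holds its last target.

### The job

Open the empty crate-wash tank for refilling: turn its green pressure cap anticlockwise to its first stop without forcing it, then press it down gently against the spring and turn it on past that stop until it comes free, and lift it off. Set the cap down, wing handle up, inside the blue tray and let go of it. Leave the bottle, the dial thermometer and the pepper where they are.

Things in the scene. Friction and masses are not known exactly. Their poses are not given: they have to be found in the camera images.
- tank: White plastic pressure tank with a steel strap, fixed to the bench, 220 (x) x 170 (y) mm, its top 125 mm above the bench. Origin at the centre of its underside, z up. The filler neck stands on the top, 20 mm from the centre towards the tank's -x. A small pressure gauge, up to 180 mm above the bench, stands 80 mm from the centre towards its +x.
- neck_top (a point): Centre of the mouth of the upright steel filler neck, 159 mm above the bench; neck 60 mm across, 34 mm tall. Two cap lugs sit up under its lip. Anticlockwise from above opens: the cap turns easily for 0.1 to 0.7 rad (drag under 0.1 N m), then the lugs meet the first stop. Hand-screwed neck: stops and slots lie up to 12 degrees off in the tank, so feel for them.
- neck_foot (a point): Foot of the neck's axis, on the tank's top. First stop: two 3.5 mm deep teeth; lugs pressed down 4 to 6 mm pass under. They are past the teeth 0.55 rad beyond the first stop and stay past if let up. From 0.67 to 0.86 rad beyond it they are in the slots: the cap rises 2 mm and lifts straight out; at 0.86 a hard final stop. Teeth are fragile: at most 25 N each (0.5 N m on one).
- seat_rest (a point): Rest place of the sprung seat in the neck, 146 mm above the bench, on the neck's axis; the cap's foot sits on it. It pushes up with about 4 N at rest plus 0.9 N per mm pressed, and bottoms at 7 mm (about 10.5 N). It must not be pressed with more than 22 N.
- cap_grip (a point): Centre of the wing handle of the green pressure cap; 189.5 mm above the bench while shut. Handle: bar 60 mm long (x), 14 mm thick (y), 27 mm tall (z, up) on a disc 68 mm across, 10 mm thick, whose upper face is 12.5 mm below this point. Yaw tells the turn (anticlockwise is positive); the same after half a turn but for a white mark at the +x end. About 140 g.
- cap_foot (a point): Centre of the cap's underside, the foot of its 33 mm stem, 43.5 mm below the handle's centre; axes as the handle's. Two steel lugs on the stem, along the handle's length, 48 mm over both, 7 mm wide, 3 to 8 mm above this foot. The cap stands upright on this foot.
- tray: Blue open tray, fixed: 200 (x) x 160 (y) mm outside, 35 mm high, walls and floor 5 mm thick. Origin at the centre of its underside.
- bottle: Yellow closed bottle, 64 mm across and 190 mm tall, standing on the bench. Origin at the centre of its underside. Leave alone.
- dial: Round dial thermometer lying face up, 64 mm across, 16 mm thick. Origin at the centre of its underside. Leave alone.
- pepper: Red sweet pepper, 72 mm across, 86 mm tall with its stalk, standing on the bench. Origin at the centre of its underside. Leave alone.
There are look-alikes about, which are no part of the job. Of the things shaped like the part that bears cap_grip, the green one is meant.

How it is judged:
By the outcome, as a careful person would: the job done as asked, in the order asked, and still so for the second after the job is handed in, with the robot touching nothing.
It also fails if it takes over 72 s, if anything falls off the work surface, if the arm or the gripper's body presses on something with over 40 N, if the wrist force passes 120 N, or if a joint passes its speed limit or range.

## Working session

There is one attempt and no reset: what is moved stays moved. The work goes in short steps, Python scripts to look and compute and a tool call to move; the robot and the scene stay as the last step left them, time stands still between calls to the robot, and variables do not carry over. Pictures are saved under pics/ and viewed, and the job is handed in when it is done.

Besides the shell and the picture viewer there is one more tool, called as a command line: name --argument value ..., lists and objects as JSON in quotes. jog_arm: Moves the arm, as the interface text tells. Its arguments: {"type":"object","properties":{"steps":{"type":"array","items":{"type":"array"}},"fingers":{"type":"number"},"grip_force":{"type":"number"}},"required":["steps"]}

```bash
mkdir -p pics
python3 - <<'E'
from station import ctrl
import cv2,numpy as np
np.set_printoptions(precision=4,suppress=True)
for n in("top","side"):
    cv2.imwrite(f"pics/{n}0.png",cv2.cvtColor(ctrl.get_image(n),cv2.COLOR_RGB2BGR))
    i=ctrl.camera_info(n);print(n,i)
print(ctrl.get_obs())
E
```

```text
top {'K': array([[456.6276,   0.    , 254.9708],
       [  0.    , 456.6276, 187.3804],
       [  0.    ,   0.    ,   1.    ]]), 'camera_from_world': array([[ 0.0136, -0.9999,  0.0067,  0.091 ],
       [ 0.9842,  0.0146,  0.1766, -0.5761],
       [-0.1766,  0.0041,  0.9843, -1.331 ],
       [ 0.    ,  0.    ,  0.    ,  1.    ]])}
side {'K': array([[500.0981,   0.    , 263.0301],
       [  0.    , 500.0981, 185.7512],
       [  0.    ,   0.    ,   1.    ]]), 'camera_from_world': array([[ 0.9175, -0.3978, -0.0051, -0.4935],
       [ 0.2362,  0.5345,  0.8115, -0.3063],
       [-0.3201, -0.7457,  0.5844, -0.9694],
       [ 0.    ,  0.    ,  0.    ,  1.    ]])}
{'t': 0.1, 'q': array([ 1.12  ,  0.0533,  1.6142, -0.    ,  1.476 , -0.119 ]), 'dq': array([-0.0008,  0.0003, -0.0035,  0.0002, -0.0019, -0.0002]), 'effort': array([  0.0005, -39.4902, -37.1363,  -0.0001,   0.0039,  -0.    ]), 'tool_pos': array([0.2035, 0.5907, 0.4036]), 'tool_rot': array([-0.5187, -3.098 ,  0.0029]), 'contact_force': array([-0.0692, -0.0417,  0.3698]), 'wrist_torque': array([-0.0096,  0.0133, -0.0368]), 'opening': 0.08515960976181007}
```

```bash
ls . pics
```

```text
.:
pics

pics:
side0.png
top0.png
```

View pics/top0.png

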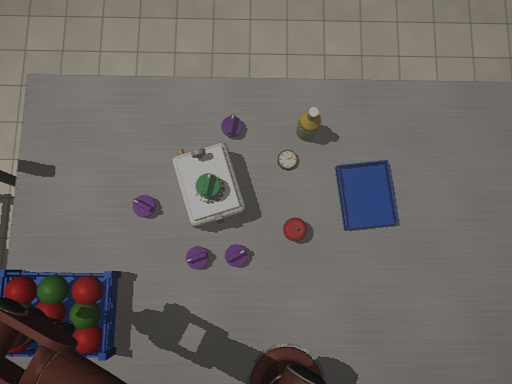

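View pics/side0.png

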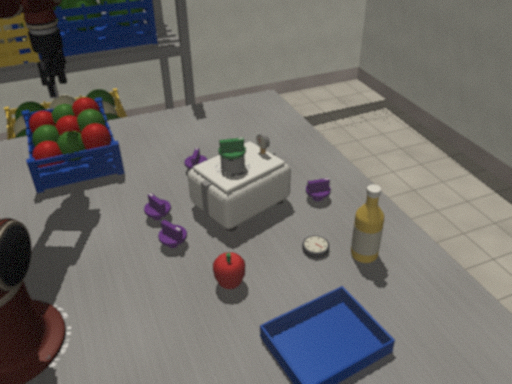

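Run:
```python
import cv2,numpy as np
a=cv2.imread("pics/top0.png");b=cv2.imread("pics/side0.png")
A=cv2.resize(a[140:235,160:255],(600,600),interpolation=cv2.INTER_CUBIC)
cv2.imwrite("pics/topz.png",A)
B=cv2.resize(b[120:230,180:300],None,fx=5,fy=5,interpolation=cv2.INTER_CUBIC)
cv2.imwrite("pics/sidez.png",B)
```

```text
(no output)
```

View pics/topz.png

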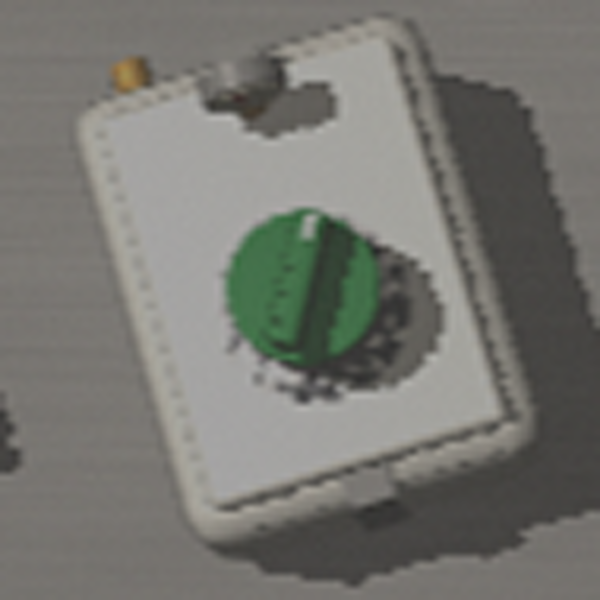

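View pics/sidez.png

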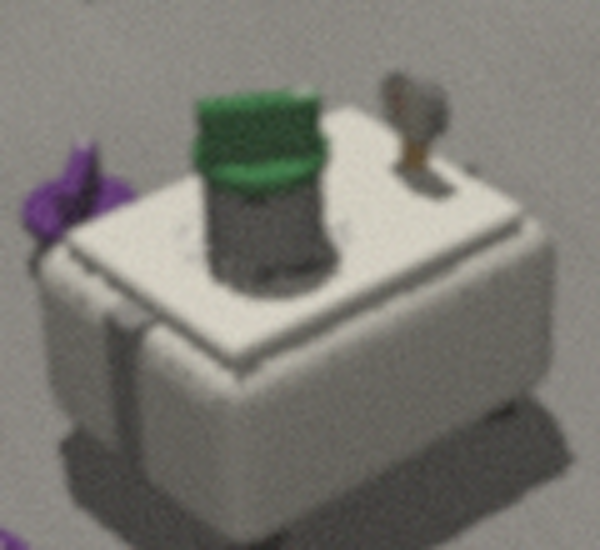

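```bash
cat > h.py <<'E'
import cv2,numpy as np
from station import ctrl
np.set_printoptions(precision=4,suppress=True)
def ray(n,uv,z):
    i=ctrl.camera_info(n);K=i["K"];M=i["camera_from_world"]
    R=M[:3,:3];t=M[:3,3];c=-R.T@t
    uv=np.atleast_2d(np.asarray(uv,float))
    d=np.c_[(uv[:,0]-K[0,2])/K[0,0],-(uv[:,1]-K[1,2])/K[1,1],-np.ones(len(uv))]@R
    return c+d*((z-c[2])/d[:,2])[:,None]
def proj(n,P):
    i=ctrl.camera_info(n);K=i["K"];M=i["camera_from_world"]
    p=np.atleast_2d(P)@M[:3,:3].T+M[:3,3]
    return np.c_[K[0,0]*p[:,0]/-p[:,2]+K[0,2],K[1,1]*-p[:,1]/-p[:,2]+K[1,2]]
E
python3 - <<'E'
from h import *
a=cv2.imread("pics/top0.png");b=cv2.imread("pics/side0.png")
def big(m):
    n,l,s,c=cv2.connectedComponentsWithStats(m.astype(np.uint8)); k=1+s[1:,4].argmax(); return l==k,c[k],s[k]
def green(im,x0,x1,y0,y1):
    f=im.astype(int);m=(f[...,1]>f[...,2]*1.25)&(f[...,1]>f[...,0]*1.15)&(f[...,1]>35)
    w=np.zeros_like(m);w[y0:y1,x0:x1]=1;return m&w
g=green(a,185,235,165,210);m,c,s=big(g);print("top green",c,s)
ys,xs=np.nonzero(m)
cnt=max(cv2.findContours(m.astype(np.uint8),0,1)[0],key=len)
e=cv2.fitEllipse(cnt);print(e, ray("top",e[0],.177))
f=a.astype(int)
for y in range(172,202):print(y,' '.join(f"{f[y,x,1]:3d}" if m[y,x] else ' . ' for x in range(193,225)))
g=green(b,205,260,130,170);m,c,s=big(g);print("side",c,s)
f=b.astype(int)
for y in range(136,162):print(y,' '.join(f"{f[y,x,1]:3d}" if m[y,x] else ' . ' for x in range(216,250)))
E
```

```text
top green [207.3519 185.233 ] [196 173  24  25 412]
((207.07354736328125, 185.01925659179688), (21.2684268951416, 23.590469360351562), 102.39480590820312) [[0.5568 0.2313 0.177 ]]
172  .   .   .   .   .   .   .   .   .   .   .   .   .   .   .   .   .   .   .   .   .   .   .   .   .   .   .   .   .   .   .   . 
173  .   .   .   .   .   .   .   .   .   .   .   .   .   .  111 111 121  .   .   .   .   .   .   .   .   .   .   .   .   .   .   . 
174  .   .   .   .   .   .   .   .   .   .  125 114 109 100 105  .   .   .   88  .   .   .   .   .   .   .   .   .   .   .   .   . 
175  .   .   .   .   .   .   .   .   .  120 111 109 109 107 119  .   .  103  70  .   86 104  .   .   .   .   .   .   .   .   .   . 
176  .   .   .   .   .   .   .  120 110 109 111 112 100 101 126  .   .   85  63  .   63  65  .   .   .   .   .   .   .   .   .   . 
177  .   .   .   .   .   .  119 110 112 110 112 111 107 110 129  .   .   86  .   .   67  66  62  84  .   .   .   .   .   .   .   . 
178  .   .   .   .   .  129 110 112 113 111 112 112 103 108 115 102  98  81  .   63  66  67  .   94  98  .   .   .   .   .   .  
[... 6025 characters left out ...]
 
157  .   .   .   .   .   .   .   65  68  72  69  67  75  76  75  79  75  72  83  68  71  71  67  .   .   .   .   .   .   .   .   .   .   . 
158  .   .   .   .   .   .   .   .   .   .   72  68  64  66  70  63  64  67  67  70  .   .   .   .   .   .   .   .   .   .   .   .   .   . 
159  .   .   .   .   .   .   .   .   .   .   .   .   .   .   .   .   .   .   .   .   .   .   .   .   .   .   .   .   .   .   .   .   .   . 
160  .   .   .   .   .   .   .   .   .   .   .   .   .   .   .   .   .   .   .   .   .   .   .   .   .   .   .   .   .   .   .   .   .   . 
161  .   .   .   .   .   .   .   .   .   .   .   .   .   .   .   .   .   .   .   .   .   .   .   .   .   .   .   .   .   .   .   .   .   .
```

Run:
```python
from h import *
p=ray("top",[[211,173.5],[206,193.5],[205.8,182-3.5],[203.3,189],[206.5,184]],.203);print(p)
for i,j in((0,1),(2,3)):
  d=p[i]-p[j];print(np.degrees(np.arctan2(d[1],d[0])),np.linalg.norm(d))
p=ray("side",[[220.5,140],[242.5,138.5],[231.2,140]],.203);d=p[1]-p[0];print(p,np.degrees(np.arctan2(d[1],d[0])),np.linalg.norm(d))
# tank lid corners
a=cv2.imread("pics/top0.png")
m=(a.min(2)>125).astype(np.uint8);m[:, :165]=0;m[:,250:]=0;m[:140]=0;m[235:]=0
m=cv2.morphologyEx(m,cv2.MORPH_CLOSE,np.ones((3,3)))
c=max(cv2.findContours(m,0,1)[0],key=cv2.contourArea);r=cv2.minAreaRect(c);bx=cv2.boxPoints(r);P=ray("top",bx,.125);print(r,bx,P,P.mean(0))
for i in range(4):
  d=P[(i+1)%4]-P[i];print(np.linalg.norm(d),np.degrees(np.arctan2(d[1],d[0])))
def blob(im,f):
    f=im.astype(int)
b=a.astype(int)
m=((b[...,0]>b[...,1]*1.7)&(b[...,0]>b[...,2]*2)&(b[...,0]>60)).astype(np.uint8);m[250:]=0
c=max(cv2.findContours(m,0,1)[0],key=cv2.contourArea);r=cv2.minAreaRect(c);bx=cv2.boxPoints(r);P=ray("top",bx,.03);print("tray",r,P,P.mean(0))
for i in range(4):
  d=P[(i+1)%4]-P[i];print(np.linalg.norm(d),np.degrees(np.arctan2(d[1],d[0])))
print("bottle",ray("top",[[313,112]],.19),ray("side",[[374,190]],.19),"pepper",ray("top",[[295,229]],.05), "dial",ray("top",[[288,159]],.016))
from scipy.spatial.transform import Rotation as R
o=ctrl.get_obs();print(R.from_rotvec(o["tool_rot"]).as_matrix())
```

```text
[[0.5838 0.2191 0.203 ]
 [0.5289 0.2308 0.203 ]
 [0.5699 0.2327 0.203 ]
 [0.541  0.2385 0.203 ]
 [0.5548 0.2303 0.203 ]]
-12.035266057105838 0.05616524581126675
-11.31413353379695 0.02939653512590436
[[0.5302 0.2353 0.203 ]
 [0.5809 0.2205 0.203 ]
 [0.5536 0.2249 0.203 ]] -16.24771678163456 0.05281114062333785
((206.55503845214844, 183.18348693847656), (70.40023040771484, 54.78767013549805), 73.3007583618164) [[170.2018 157.3395]
 [222.6789 141.5963]
 [242.9083 209.0275]
 [190.4312 224.7706]] [[0.6461 0.3458 0.125 ]
 [0.6956 0.1954 0.125 ]
 [0.4986 0.1329 0.125 ]
 [0.4518 0.2799 0.125 ]] [0.573  0.2385 0.125 ]
0.15837008555353607 -71.80554366577046
0.20665493042448618 -162.38776475208687
0.1542781473540746 107.66834664583841
0.2052373761019391 18.75238814701396
tray ((368.5609130859375, 196.0487823486328), (59.8538932800293, 49.91505813598633), 83.6598129272461) [[ 0.6402 -0.165   0.03  ]
 [ 0.66   -0.3197  0.03  ]
 [ 0.4749 -0.3327  0.03  ]
 [ 0.456  -0.1815  0.03  ]] [ 0.5578 -0.2497  0.03  ]
0.15599923055097445 -82.68030590252515
0.1855506822000016 -176.00012985668417
0.15239190094746718 97.12061791445662
0.18484763602426035 5.1069788763052495
bottle [[ 0.7668 -0.0599  0.19  ]] [[ 0.7631 -0.0693  0.19  ]] pepper [[ 0.4507 -0.0219  0.05  ]] dial [[ 0.6732 -0.0035  0.016 ]]
[[-0.9455  0.3257 -0.0008]
 [ 0.3257  0.9455 -0.0017]
 [ 0.0002 -0.0019 -1.    ]]
```

jog_arm --steps '[[[-4,-2,-0.3],[0,0,0]],[[-4,-2,-0.3],[0,0,0]],[[-4,-2,-0.3],[0,0,0]],[[-4,-2,-0.3],[0,0,0]],[[-4,-2,0],[0,0,0]],[[-4,-2,0],[0,0,0]],[[-4,-2,0],[0,0,0]],[[-4,-2,0],[0,0,0]]]' --fingers 0.2 --grip_force 25

```text
t: 0.9
tool_pos: [0.4584, 0.3296, 0.411]
tool_rot: [-0.5, -3.097, 0.01]
contact_force: [0.0, 0.6, 1.0]
opening: 0.0511
```

```bash
cat > st.py <<'E'
from h import *
from scipy.spatial.transform import Rotation as R
import sys
o=ctrl.get_obs();M=R.from_rotvec(o["tool_rot"]).as_matrix()
print("t",round(o["t"],2),"pos",o["tool_pos"],"q6",o["q"][5].round(3),"F",o["contact_force"],"T",o["wrist_torque"],"open",round(o["opening"],4))
print("yaw of -x",np.degrees(np.arctan2(-M[1,0],-M[0,0])).round(2),"zaxis",M[:,2])
if len(sys.argv)>3:
    g=np.array([float(v) for v in sys.argv[1:4]]);print("tool shift cm",100*M.T@(g-o["tool_pos"]))
E
python3 st.py .555 .2305 .42
```

```text
t 0.9 pos [0.4584 0.3296 0.411 ] q6 -0.758 F [0.0013 0.5835 1.0258] T [-0.0159 -0.0465 -0.0075] open 0.0511
yaw of -x -18.35 zaxis [-0.0058 -0.0057 -1.    ]
tool shift cm [-12.2883  -6.3724  -0.896 ]
```

jog_arm --steps '[[[-4,-2,-0.4],[0,0,-1.5]],[[-4,-2,-0.3],[0,0,-1.5]],[[-3.5,-2,0],[0,0,-1.5]],[[0,0,0],[0,0,0]],[[0,0,0],[0,0,0]]]'

```text
t: 1.4
tool_pos: [0.5567, 0.2297, 0.415]
tool_rot: [-0.385, -3.109, 0.014]
contact_force: [0.6, 0.7, -0.2]
opening: 0.0511
```

```bash
python3 st.py .555 .2305 .39
```

```text
t 1.4 pos [0.5567 0.2297 0.415 ] q6 -1.055 F [ 0.5543  0.6506 -0.1534] T [0.0501 0.0136 0.0121] open 0.0511
yaw of -x -14.13 zaxis [-0.0098 -0.0076 -0.9999]
tool shift cm [0.1698 0.0628 2.4998]
```

```bash
cat >> st.py <<'E'
w=np.cross(M[:,2],[0,0,-1]);print("level turn deg",np.degrees(M.T@w), "torque about up axis at grasp via TCP",o["wrist_torque"][2])
E
sed -i 's/print("t"/print("t"/' st.py
```

jog_arm --steps '[[[0.1,0.05,0.8],[-0.6,-0.45,0]],[[0,0,0.8],[0,0,0]],[[0,0,0.8],[0,0,0]],[[0,0,0],[0,0,0]]]'

```text
t: 1.8
tool_pos: [0.553, 0.2333, 0.3873]
tool_rot: [-0.38, -3.117, -0.002]
contact_force: [-0.2, 0.2, -0.9]
opening: 0.0513
```

```bash
python3 st.py .555 .2305 .36
python3 - <<'E'
from h import *
for n in("top","side"):
    im=cv2.cvtColor(ctrl.get_image(n),cv2.COLOR_RGB2BGR)
    u=proj(n,[.555,.2305,.2])[0].astype(int)
    c=im[max(0,u[1]-60):u[1]+60,max(0,u[0]-60):u[0]+60]
    cv2.imwrite(f"pics/{n}1.png",cv2.resize(c,None,fx=4,fy=4,interpolation=cv2.INTER_CUBIC))
a=cv2.imread("pics/top1.png");b=cv2.imread("pics/side1.png")
cv2.imwrite("pics/both1.png",cv2.resize(np.hstack([a,b]),(800,400)))
E
```

```text
t 1.8 pos [0.553  0.2333 0.3873] q6 -1.054 F [-0.1601  0.1716 -0.8587] T [ 0.0068  0.0254 -0.0233] open 0.0513
yaw of -x -13.89 zaxis [-0.0018  0.0013 -1.    ]
tool shift cm [-0.2714 -0.2247  2.7294]
level turn deg [ 0.0503 -0.117  -0.    ] torque about up axis at grasp via TCP -0.02332421086999256
```

View pics/both1.png

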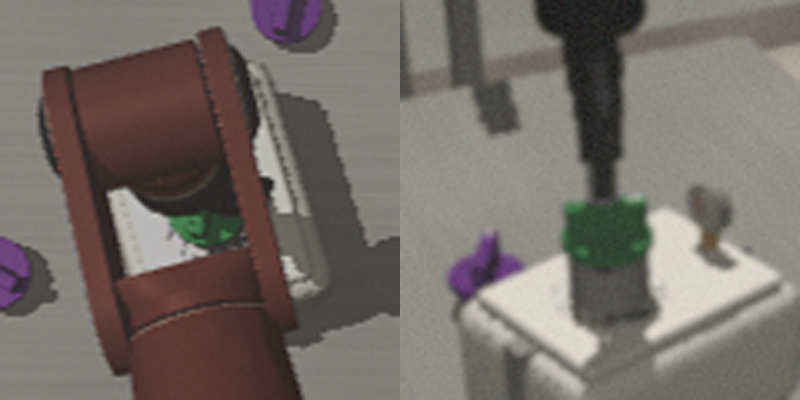

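jog_arm --steps '[[[-0.25,-0.2,0.8],[0,0,0]],[[0,0,0.8],[0,0,0]],[[0,0,0.8],[0,0,0]],[[0,0,0.5],[0,0,0]],[[0,0,0],[0,0,0]],[[0,0,0],[0,0,0]]]'

```text
t: 2.5
tool_pos: [0.5556, 0.2308, 0.3578]
tool_rot: [0.379, 3.118, 0.004]
contact_force: [-0.8, 0.5, -0.7]
opening: 0.0514
```

```bash
python3 st.py .555 .2305 .354
```

```text
t 2.5 pos [0.5556 0.2308 0.3578] q6 -1.059 F [-0.8387  0.5021 -0.7368] T [-0.027   0.0385  0.0394] open 0.0514
yaw of -x -13.88 zaxis [ 0.0012  0.0021 -1.    ]
tool shift cm [ 0.0468 -0.0479  0.3766]
level turn deg [0.1337 0.0388 0.    ] torque about up axis at grasp via TCP 0.03940676304193777
```

jog_arm --steps '[[[0,0,0.2],[0,0,0]],[[0,0,0],[0,0,0]]]' --fingers -0.5 --grip_force 20

```text
t: 2.7
tool_pos: [0.5557, 0.2308, 0.356]
tool_rot: [0.379, 3.117, 0.004]
contact_force: [-0.1, 0.6, 0.4]
opening: 0.0229
```

```bash
python3 st.py .555 .2305 .3555
```

```text
t 2.7 pos [0.5557 0.2308 0.356 ] q6 -1.059 F [-0.0729  0.5982  0.4095] T [ 0.0112 -0.0058 -0.0012] open 0.0229
yaw of -x -13.88 zaxis [ 0.0018  0.0023 -1.    ]
tool shift cm [ 0.0606 -0.0511  0.0475]
level turn deg [ 0.1499  0.0683 -0.    ] torque about up axis at grasp via TCP -0.001222554462535049
```

Close gently and see how far off centre it is.

jog_arm --steps '[[[0,0,0],[0,0,0]],[[0,0,0],[0,0,0]],[[0,0,0],[0,0,0]],[[0,0,0],[0,0,0]]]' --fingers -1 --grip_force 20

```text
t: 3.1
tool_pos: [0.5558, 0.2307, 0.3564]
tool_rot: [0.38, 3.116, 0.004]
contact_force: [-0.3, -0.1, -0.4]
opening: 0.0131
```

```bash
python3 st.py .555 .2305 .3555
```

```text
t 3.1 pos [0.5558 0.2307 0.3564] q6 -1.059 F [-0.3023 -0.0903 -0.3593] T [-0.0115 -0.0103 -0.0207] open 0.0131
yaw of -x -13.89 zaxis [ 0.0024  0.0022 -1.    ]
tool shift cm [ 0.0694 -0.0416  0.0853]
level turn deg [0.1567 0.1026 0.    ] torque about up axis at grasp via TCP -0.02067648027307276
```

jog_arm --steps '[[[0,0,0],[0,0,0]],[[0,0,0],[0,0,0]],[[0,0,0],[0,0,-1]],[[0,0,0],[0,0,-1]],[[0,0,0],[0,0,-1]]]' --grip_force 50

```text
t: 3.6
tool_pos: [0.5558, 0.2307, 0.3564]
tool_rot: [0.292, 3.126, 0.004]
contact_force: [-0.4, -0.4, 0.1]
opening: 0.0127
```

```bash
python3 st.py .555 .2305 .3555
```

```text
t 3.6 pos [0.5558 0.2307 0.3564] q6 -1.115 F [-0.4235 -0.4337  0.0809] T [-0.0033  0.0136 -0.0882] open 0.0127
yaw of -x -10.68 zaxis [ 0.0027  0.0024 -1.    ]
tool shift cm [ 0.0762 -0.0388  0.0918]
level turn deg [ 0.1632  0.1271 -0.    ] torque about up axis at grasp via TCP -0.08822208298715364
```

jog_arm --steps '[[[0,0,0],[0,0,-1]],[[0,0,0],[0,0,-1]],[[0,0,0],[0,0,-1]]]'

```text
t: 3.9
tool_pos: [0.5559, 0.2308, 0.3565]
tool_rot: [0.203, 3.132, 0.004]
contact_force: [0.9, -0.1, -0.1]
opening: 0.0126
```

```bash
python3 st.py .555 .2305 .3555
```

```text
t 3.9 pos [0.5559 0.2308 0.3565] q6 -1.172 F [ 0.9117 -0.0762 -0.1476] T [-0.0341  0.03   -0.0598] open 0.0126
yaw of -x -7.41 zaxis [ 0.003   0.0024 -1.    ]
tool shift cm [ 0.0833 -0.0368  0.097 ]
level turn deg [ 0.1611  0.1535 -0.    ] torque about up axis at grasp via TCP -0.059766881618175866
```

jog_arm --steps '[[[0,0,0],[0,0,-1]],[[0,0,0],[0,0,-1]],[[0,0,0],[0,0,-1]]]'

```text
t: 4.2
tool_pos: [0.5559, 0.2307, 0.3564]
tool_rot: [0.113, 3.137, 0.004]
contact_force: [0.4, -0.6, 0.3]
opening: 0.0127
```

```bash
python3 st.py
```

```text
t 4.2 pos [0.5559 0.2307 0.3564] q6 -1.229 F [ 0.45   -0.5952  0.2602] T [-0.0096 -0.014  -0.0317] open 0.0127
yaw of -x -4.13 zaxis [ 0.0031  0.0024 -1.    ]
level turn deg [0.1516 0.1687 0.    ] torque about up axis at grasp via TCP -0.03171034645616705
```

jog_arm --steps '[[[0,0,0],[0,0,-1]],[[0,0,0],[0,0,-1]]]'

```text
t: 4.4
tool_pos: [0.5559, 0.2307, 0.3564]
tool_rot: [0.053, 3.138, 0.004]
contact_force: [0.4, -0.1, -0.5]
opening: 0.013
```

```bash
python3 st.py
```

```text
t 4.4 pos [0.5559 0.2307 0.3564] q6 -1.267 F [ 0.4077 -0.1027 -0.4598] T [-0.0596 -0.042  -0.0149] open 0.013
yaw of -x -1.95 zaxis [ 0.0032  0.0024 -1.    ]
level turn deg [0.1417 0.1806 0.    ] torque about up axis at grasp via TCP -0.01488309002733327
```

jog_arm --steps '[[[0,0,0],[0,0,-0.8]],[[0,0,0],[0,0,-0.8]],[[0,0,0],[0,0,-0.8]]]'

```text
t: 4.7
tool_pos: [0.556, 0.2307, 0.3564]
tool_rot: [-0.018, 3.138, 0.004]
contact_force: [0.2, -0.5, -1.1]
opening: 0.0128
```

```bash
python3 st.py
```

```text
t 4.7 pos [0.556  0.2307 0.3564] q6 -1.313 F [ 0.2298 -0.4907 -1.087 ] T [-0.0277 -0.0573 -0.0367] open 0.0128
yaw of -x 0.67 zaxis [ 0.0033  0.0024 -1.    ]
level turn deg [ 0.1347  0.1929 -0.    ] torque about up axis at grasp via TCP -0.03673771735285767
```

jog_arm --steps '[[[0,0,0],[0,0,-0.8]],[[0,0,0],[0,0,-0.8]]]'

```text
t: 4.9
tool_pos: [0.556, 0.2307, 0.3564]
tool_rot: [-0.066, 3.137, 0.004]
contact_force: [0.7, -1.6, -0.8]
opening: 0.0128
```

```bash
python3 st.py
```

```text
t 4.9 pos [0.556  0.2307 0.3564] q6 -1.344 F [ 0.7306 -1.613  -0.7659] T [-0.037  -0.0731 -0.0042] open 0.0128
yaw of -x 2.42 zaxis [ 0.0035  0.0023 -1.    ]
level turn deg [ 0.1251  0.2032 -0.    ] torque about up axis at grasp via TCP -0.004163039809667146
```

jog_arm --steps '[[[0,0,0],[0,0,-0.8]],[[0,0,0],[0,0,-0.8]]]'

```text
t: 5.1
tool_pos: [0.556, 0.2307, 0.3564]
tool_rot: [-0.114, 3.136, 0.003]
contact_force: [0.6, -0.2, -0.1]
opening: 0.0129
```

```bash
python3 st.py
```

```text
t 5.1 pos [0.556  0.2307 0.3564] q6 -1.374 F [ 0.5584 -0.2036 -0.0818] T [-0.0384 -0.0482 -0.0344] open 0.0129
yaw of -x 4.16 zaxis [ 0.0034  0.0022 -1.    ]
level turn deg [ 0.1143  0.2022 -0.    ] torque about up axis at grasp via TCP -0.0344013172134505
```

jog_arm --steps '[[[0,0,0],[0,0,-0.8]],[[0,0,0],[0,0,-0.8]]]'

```text
t: 5.3
tool_pos: [0.556, 0.2306, 0.3564]
tool_rot: [-0.162, 3.134, 0.003]
contact_force: [-0.0, 0.5, -0.4]
opening: 0.0129
```

```bash
python3 st.py
```

```text
t 5.3 pos [0.556  0.2306 0.3564] q6 -1.405 F [-0.0015  0.4912 -0.3862] T [-0.0386 -0.044  -0.0765] open 0.0129
yaw of -x 5.9 zaxis [ 0.0033  0.0022 -1.    ]
level turn deg [ 0.1075  0.2013 -0.    ] torque about up axis at grasp via TCP -0.07653838775989334
```

jog_arm --steps '[[[0,0,0],[0,0,-0.8]],[[0,0,0],[0,0,-0.8]]]'

```text
t: 5.5
tool_pos: [0.556, 0.2306, 0.3564]
tool_rot: [-0.209, 3.131, 0.003]
contact_force: [0.7, -0.3, -0.8]
opening: 0.0128
```

```bash
python3 st.py
```

```text
t 5.5 pos [0.556  0.2306 0.3564] q6 -1.435 F [ 0.6723 -0.3317 -0.8142] T [ 0.0055 -0.0045 -0.0344] open 0.0128
yaw of -x 7.65 zaxis [ 0.0032  0.0022 -1.    ]
level turn deg [ 0.1003  0.198  -0.    ] torque about up axis at grasp via TCP -0.03436214105161866
```

jog_arm --steps '[[[0,0,0],[0,0,-0.8]],[[0,0,0],[0,0,-0.8]]]'

```text
t: 5.7
tool_pos: [0.556, 0.2306, 0.3564]
tool_rot: [-0.257, 3.128, 0.003]
contact_force: [0.5, -0.4, -1.0]
opening: 0.0131
```

```bash
python3 st.py
```

```text
t 5.7 pos [0.556  0.2306 0.3564] q6 -1.466 F [ 0.4866 -0.4345 -1.0174] T [-0.1672 -0.0227 -0.1348] open 0.0131
yaw of -x 9.39 zaxis [ 0.0033  0.0019 -1.    ]
level turn deg [ 0.0765  0.2022 -0.    ] torque about up axis at grasp via TCP -0.1348025667490091
```

jog_arm --steps '[[[0,0,0],[0,0,-0.8]],[[0,0,0],[0,0,-0.8]]]'

```text
t: 5.9
tool_pos: [0.5561, 0.2304, 0.3565]
tool_rot: [-0.304, 3.123, 0.001]
contact_force: [0.5, 0.0, 0.2]
opening: 0.0128
```

```bash
python3 st.py
```

```text
t 5.9 pos [0.5561 0.2304 0.3565] q6 -1.496 F [0.5415 0.0431 0.1511] T [-0.2196 -0.0562 -0.0975] open 0.0128
yaw of -x 11.12 zaxis [ 0.0036  0.0011 -1.    ]
level turn deg [0.0235 0.2139 0.    ] torque about up axis at grasp via TCP -0.09745271953106846
```

jog_arm --steps '[[[0,0,0],[0,0,-0.8]],[[0,0,0],[0,0,-0.8]]]'

```text
t: 6.1
tool_pos: [0.5562, 0.2301, 0.3564]
tool_rot: [-0.351, 3.118, -0.0]
contact_force: [0.8, -2.4, -0.6]
opening: 0.0128
```

```bash
python3 st.py
```

```text
t 6.1 pos [0.5562 0.2301 0.3564] q6 -1.526 F [ 0.8014 -2.4097 -0.56  ] T [-0.2313 -0.0966 -0.0803] open 0.0128
yaw of -x 12.85 zaxis [ 0.0038  0.0003 -1.    ]
level turn deg [-0.0344  0.2152 -0.    ] torque about up axis at grasp via TCP -0.08034526477560827
```

jog_arm --steps '[[[0,0,0],[0,0,0]]]'

```text
t: 6.2
tool_pos: [0.5562, 0.23, 0.3564]
tool_rot: [-0.352, 3.118, -0.0]
contact_force: [1.0, -0.4, -1.6]
opening: 0.013
```

```bash
python3 st.py
```

```text
t 6.2 pos [0.5562 0.23   0.3564] q6 -1.527 F [ 0.96   -0.3528 -1.5552] T [-0.2159 -0.074  -0.1023] open 0.013
yaw of -x 12.88 zaxis [ 0.0038  0.0003 -1.    ]
level turn deg [-0.0337  0.2154 -0.    ] torque about up axis at grasp via TCP -0.10234622990293069
```

jog_arm --steps '[[[0,0,0],[0,0,-0.8]]]'

```text
t: 6.3
tool_pos: [0.5562, 0.2299, 0.3564]
tool_rot: [-0.375, 3.115, -0.001]
contact_force: [1.6, -2.0, -1.6]
opening: 0.013
```

```bash
python3 st.py
```

```text
t 6.3 pos [0.5562 0.2299 0.3564] q6 -1.541 F [ 1.5566 -1.9983 -1.5629] T [-0.4137 -0.2071 -0.1645] open 0.013
yaw of -x 13.72 zaxis [ 0.0039 -0.0002 -1.    ]
level turn deg [-0.0616  0.2141 -0.    ] torque about up axis at grasp via TCP -0.16454621783417944
```

jog_arm --steps '[[[0,0,0],[0,0,-0.6]]]'

```text
t: 6.4
tool_pos: [0.5563, 0.2298, 0.3564]
tool_rot: [-0.393, 3.113, -0.002]
contact_force: [0.9, -1.4, 0.3]
opening: 0.0128
```

```bash
python3 st.py
```

```text
t 6.4 pos [0.5563 0.2298 0.3564] q6 -1.553 F [ 0.8926 -1.4268  0.2713] T [-0.4173 -0.1547 -0.1744] open 0.0128
yaw of -x 14.37 zaxis [ 0.0041 -0.0006 -1.    ]
level turn deg [-0.0891  0.2195  0.    ] torque about up axis at grasp via TCP -0.17438074401193113
```

jog_arm --steps '[[[0,0,0],[0,0,0]]]'

```text
t: 6.5
tool_pos: [0.5563, 0.2298, 0.3564]
tool_rot: [-0.393, 3.113, -0.002]
contact_force: [0.8, -1.2, -1.0]
opening: 0.0128
```

```bash
python3 st.py
```

```text
t 6.5 pos [0.5563 0.2298 0.3564] q6 -1.553 F [ 0.7929 -1.2193 -0.9501] T [-0.2169 -0.1054 -0.1243] open 0.0128
yaw of -x 14.4 zaxis [ 0.0041 -0.0006 -1.    ]
level turn deg [-0.0909  0.2173 -0.    ] torque about up axis at grasp via TCP -0.12433593268368365
```

jog_arm --steps '[[[0,0,0],[0,0,-0.8]]]'

```text
t: 6.6
tool_pos: [0.5563, 0.2297, 0.3564]
tool_rot: [-0.416, 3.11, -0.002]
contact_force: [1.2, -2.4, -2.3]
opening: 0.013
```

```bash
python3 st.py
```

```text
t 6.6 pos [0.5563 0.2297 0.3564] q6 -1.568 F [ 1.2418 -2.4471 -2.2532] T [-0.4238 -0.1308 -0.133 ] open 0.013
yaw of -x 15.24 zaxis [ 0.0042 -0.0009 -1.    ]
level turn deg [-0.1153  0.2182  0.    ] torque about up axis at grasp via TCP -0.13303507756434602
```

jog_arm --steps '[[[0,0,0],[0,0,-0.8]]]'

```text
t: 6.7
tool_pos: [0.5564, 0.2296, 0.3564]
tool_rot: [-0.439, 3.107, -0.003]
contact_force: [1.1, -1.2, -0.6]
opening: 0.0131
```

```bash
python3 st.py
```

```text
t 6.7 pos [0.5564 0.2296 0.3564] q6 -1.583 F [ 1.0639 -1.1985 -0.6274] T [-0.3531 -0.0847 -0.3171] open 0.0131
yaw of -x 16.08 zaxis [ 0.0042 -0.0011 -1.    ]
level turn deg [-0.1249  0.2123 -0.    ] torque about up axis at grasp via TCP -0.3170559350548018
```

jog_arm --steps '[[[0,0,0],[0,0,-0.8]]]'

```text
t: 6.8
tool_pos: [0.5564, 0.2296, 0.3564]
tool_rot: [-0.461, 3.104, -0.002]
contact_force: [1.4, -2.1, -1.1]
opening: 0.0128
```

```bash
python3 st.py
```

```text
t 6.8 pos [0.5564 0.2296 0.3564] q6 -1.597 F [ 1.4105 -2.1067 -1.0516] T [-0.3532 -0.0829 -0.5716] open 0.0128
yaw of -x 16.9 zaxis [ 0.0041 -0.001  -1.    ]
level turn deg [-0.1202  0.2083  0.    ] torque about up axis at grasp via TCP -0.5715663858106411
```

jog_arm --steps '[[[0,0,0],[0,0,1.2]],[[0,0,0],[0,0,0]]]'

```text
t: 7.0
tool_pos: [0.5564, 0.2296, 0.3564]
tool_rot: [-0.427, 3.108, -0.002]
contact_force: [1.2, -1.7, -0.8]
opening: 0.0131
```

```bash
python3 st.py
```

```text
t 7.0 pos [0.5564 0.2296 0.3564] q6 -1.576 F [ 1.1829 -1.6868 -0.8235] T [-0.3297 -0.1287 -0.1819] open 0.0131
yaw of -x 15.66 zaxis [ 0.0041 -0.0009 -1.    ]
level turn deg [-0.1133  0.2124  0.    ] torque about up axis at grasp via TCP -0.18186458827899415
```

jog_arm --steps '[[[0,0,0.1],[0,0,0]],[[0,0,0.1],[0,0,0]],[[0,0,0.1],[0,0,0]]]'

```text
t: 7.3
tool_pos: [0.5564, 0.2297, 0.3564]
tool_rot: [-0.428, 3.108, -0.003]
contact_force: [-2.7, -2.6, 4.7]
opening: 0.0132
```

```bash
python3 st.py
```

```text
t 7.3 pos [0.5564 0.2297 0.3564] q6 -1.576 F [-2.7226 -2.5869  4.6606] T [-0.5756  0.4514 -0.1161] open 0.0132
yaw of -x 15.69 zaxis [ 0.0045 -0.0012 -1.    ]
level turn deg [-0.1348  0.2275 -0.    ] torque about up axis at grasp via TCP -0.11614266193659027
```

jog_arm --steps '[[[0,0,0.15],[0,0,0]],[[0,0,0.15],[0,0,0]]]'

```text
t: 7.5
tool_pos: [0.5564, 0.2298, 0.3562]
tool_rot: [-0.429, 3.108, -0.003]
contact_force: [-3.6, -3.7, 7.4]
opening: 0.0133
```

```bash
python3 st.py
```

```text
t 7.5 pos [0.5564 0.2298 0.3562] q6 -1.576 F [-3.5526 -3.7305  7.39  ] T [-0.5652  0.7268 -0.1328] open 0.0133
yaw of -x 15.71 zaxis [ 0.0046 -0.0015 -1.    ]
level turn deg [-0.1526  0.2336  0.    ] torque about up axis at grasp via TCP -0.13281897486450872
```

jog_arm --steps '[[[0,0,0.2],[0,0,0]],[[0,0,0.2],[0,0,0]]]'

```text
t: 7.7
tool_pos: [0.5563, 0.2299, 0.356]
tool_rot: [-0.43, 3.107, -0.004]
contact_force: [-5.3, -3.2, 8.9]
opening: 0.0127
```

```bash
python3 st.py
```

```text
t 7.7 pos [0.5563 0.2299 0.356 ] q6 -1.576 F [-5.304  -3.2357  8.8826] T [-0.7309  0.8603 -0.1621] open 0.0127
yaw of -x 15.74 zaxis [ 0.005  -0.0018 -1.    ]
level turn deg [-0.176   0.2465 -0.    ] torque about up axis at grasp via TCP -0.16205376440869732
```

jog_arm --steps '[[[0.1,-0.03,0.2],[0,0,1]],[[0.1,-0.03,0.2],[0,0,0]]]'

```text
t: 7.9
tool_pos: [0.5551, 0.2293, 0.3551]
tool_rot: [-0.402, 3.106, -0.001]
contact_force: [0.7, -0.8, 4.6]
opening: 0.0129
```

```bash
python3 st.py
```

```text
t 7.9 pos [0.5551 0.2293 0.3551] q6 -1.56 F [ 0.6979 -0.8092  4.6116] T [-0.1666 -0.0467 -0.0098] open 0.0129
yaw of -x 14.77 zaxis [ 0.0097  0.0005 -1.    ]
level turn deg [-0.1117  0.5442 -0.    ] torque about up axis at grasp via TCP -0.009796551160433788
```

jog_arm --steps '[[[0.1,-0.03,0.2],[0,0,0]],[[0.1,-0.03,0.2],[0,0,0]]]'

```text
t: 8.1
tool_pos: [0.5541, 0.2287, 0.3533]
tool_rot: [-0.404, 3.1, 0.002]
contact_force: [-0.7, -0.7, 5.9]
opening: 0.0131
```

```bash
python3 st.py
```

```text
t 8.1 pos [0.5541 0.2287 0.3533] q6 -1.562 F [-0.6791 -0.7095  5.8861] T [-0.1653 -0.0025 -0.0328] open 0.0131
yaw of -x 14.84 zaxis [ 0.015   0.0032 -0.9999]
level turn deg [-0.0425  0.8805  0.    ] torque about up axis at grasp via TCP -0.032828127027007936
```

jog_arm --steps '[[[-0.1,-0.02,0.2],[0,0.4,0]],[[-0.1,-0.02,0.2],[0,0.4,0]]]'

```text
t: 8.3
tool_pos: [0.5564, 0.2292, 0.3515]
tool_rot: [-0.408, 3.111, 0.001]
contact_force: [-0.6, -2.1, 7.4]
opening: 0.0127
```

```bash
python3 st.py
```

```text
t 8.3 pos [0.5564 0.2292 0.3515] q6 -1.564 F [-0.6353 -2.1126  7.3899] T [-0.3116  0.3465 -0.0013] open 0.0127
yaw of -x 14.93 zaxis [ 0.0042  0.001  -1.    ]
level turn deg [-0.009   0.2488 -0.    ] torque about up axis at grasp via TCP -0.0012646598970331695
```

jog_arm --steps '[[[0,0,0.15],[0,0,-0.8]],[[0,0,0.15],[0,0,-0.8]]]'

```text
t: 8.5
tool_pos: [0.5565, 0.2293, 0.3509]
tool_rot: [-0.454, 3.104, 0.0]
contact_force: [-3.7, -2.3, 9.3]
opening: 0.0129
```

```bash
python3 st.py
```

```text
t 8.5 pos [0.5565 0.2293 0.3509] q6 -1.594 F [-3.7192 -2.2858  9.3182] T [-0.5185  0.6925 -0.1291] open 0.0129
yaw of -x 16.64 zaxis [ 0.0041  0.0008 -1.    ]
level turn deg [-0.0242  0.2369 -0.    ] torque about up axis at grasp via TCP -0.12914256317270517
```

jog_arm --steps '[[[0.04,0,0.11],[0,0,-0.8]],[[0.04,0,0.11],[0,0,-0.8]]]'

```text
t: 8.7
tool_pos: [0.5561, 0.2292, 0.3509]
tool_rot: [-0.5, 3.095, 0.001]
contact_force: [-1.2, -2.0, 7.1]
opening: 0.0132
```

```bash
python3 st.py
```

```text
t 8.7 pos [0.5561 0.2292 0.3509] q6 -1.624 F [-1.2425 -2.0305  7.0709] T [-0.3136  0.3425 -0.1697] open 0.0132
yaw of -x 18.35 zaxis [ 0.0059  0.0014 -1.    ]
level turn deg [-0.032   0.3472 -0.    ] torque about up axis at grasp via TCP -0.16974345138043506
```

jog_arm --steps '[[[0.02,0,0.11],[0,0,-0.8]],[[0.02,0,0.11],[0,0,-0.8]]]'

```text
t: 8.9
tool_pos: [0.5558, 0.2291, 0.3509]
tool_rot: [-0.546, 3.086, 0.001]
contact_force: [-2.0, -2.3, 7.1]
opening: 0.0125
```

```bash
python3 st.py
```

```text
t 8.9 pos [0.5558 0.2291 0.3509] q6 -1.653 F [-2.0262 -2.3215  7.1468] T [-0.435   0.4599 -0.0764] open 0.0125
yaw of -x 20.06 zaxis [ 0.0072  0.0018 -1.    ]
level turn deg [-0.0469  0.4217  0.    ] torque about up axis at grasp via TCP -0.07640050165513596
```

jog_arm --steps '[[[0,0,0.11],[0,0,-1]],[[0,0,0.11],[0,0,-1]],[[0,0,0.11],[0,0,-1]]]'

```text
t: 9.2
tool_pos: [0.5558, 0.2292, 0.3508]
tool_rot: [-0.631, 3.07, 0.0]
contact_force: [-2.8, -2.1, 8.3]
opening: 0.0127
```

```bash
python3 st.py
```

```text
t 9.2 pos [0.5558 0.2292 0.3508] q6 -1.709 F [-2.8274 -2.1442  8.3414] T [-0.4843  0.5496 -0.093 ] open 0.0127
yaw of -x 23.24 zaxis [ 0.0073  0.0016 -1.    ]
level turn deg [-0.0807  0.421  -0.    ] torque about up axis at grasp via TCP -0.09300774124191538
```

jog_arm --steps '[[[0.02,0,0.11],[0,0,-1]],[[0.02,0,0.11],[0,0,-1]],[[0,0,0.11],[0,0,-1]]]'

```text
t: 9.5
tool_pos: [0.5556, 0.2291, 0.3508]
tool_rot: [-0.716, 3.05, -0.0]
contact_force: [-2.7, -2.2, 8.2]
opening: 0.0129
```

```bash
python3 st.py
```

```text
t 9.5 pos [0.5556 0.2291 0.3508] q6 -1.765 F [-2.7405 -2.1682  8.2143] T [-0.5392  0.6685 -0.1425] open 0.0129
yaw of -x 26.43 zaxis [ 0.0085  0.0019 -1.    ]
level turn deg [-0.1205  0.4813  0.    ] torque about up axis at grasp via TCP -0.14245684239582507
```

jog_arm --steps '[[[0.02,0,0.1],[0,0,-1]],[[0,0,0.1],[0,0,-1]],[[0.02,0,0.1],[0,0,-1]],[[0,0,0.1],[0,0,-1]]]'

```text
t: 9.9
tool_pos: [0.5554, 0.229, 0.3509]
tool_rot: [-0.828, 3.02, -0.001]
contact_force: [-1.7, -3.6, 7.0]
opening: 0.0129
```

```bash
python3 st.py
```

```text
t 9.9 pos [0.5554 0.229  0.3509] q6 -1.839 F [-1.7068 -3.5513  7.0378] T [-0.4728  0.576  -0.1084] open 0.0129
yaw of -x 30.68 zaxis [ 0.0097  0.0021 -1.    ]
level turn deg [-0.1799  0.541   0.    ] torque about up axis at grasp via TCP -0.10840295602316716
```

jog_arm --steps '[[[0,0,0.1],[0,0,-1]],[[0,0,0.1],[0,0,-1]],[[0,0,0.1],[0,0,-1]],[[0,0,0.1],[0,0,-1]]]'

```text
t: 10.3
tool_pos: [0.5555, 0.2289, 0.3509]
tool_rot: [-0.94, 2.987, -0.002]
contact_force: [-2.3, -3.0, 7.6]
opening: 0.0125
```

```bash
python3 st.py
```

```text
t 10.3 pos [0.5555 0.2289 0.3509] q6 -1.913 F [-2.2577 -3.0237  7.5701] T [-0.4274  0.5205 -0.1077] open 0.0125
yaw of -x 34.92 zaxis [ 0.01    0.0016 -0.9999]
level turn deg [-0.2553  0.5237 -0.    ] torque about up axis at grasp via TCP -0.10767819793330981
```

jog_arm --steps '[[[0,0,0.1],[0,0,-1]],[[0,0,0.1],[0,0,-1]],[[0,0,0.1],[0,0,-1]],[[0,0,0.1],[0,0,-1]]]'

```text
t: 10.7
tool_pos: [0.5556, 0.2288, 0.3509]
tool_rot: [-1.049, 2.95, -0.004]
contact_force: [-2.8, -3.4, 7.5]
opening: 0.0131
```

```bash
python3 st.py
```

```text
t 10.7 pos [0.5556 0.2288 0.3509] q6 -1.987 F [-2.8219 -3.4446  7.5491] T [-0.5552  0.524  -0.1532] open 0.0131
yaw of -x 39.16 zaxis [ 0.0104  0.0011 -0.9999]
level turn deg [-0.3301  0.5021 -0.    ] torque about up axis at grasp via TCP -0.1531821675722249
```

jog_arm --steps '[[[0,0,0.1],[0,0,-1]],[[0,0,0.1],[0,0,-1]],[[0,0,0.1],[0,0,-1]],[[0,0,0.1],[0,0,-1]]]'

```text
t: 11.1
tool_pos: [0.5556, 0.2287, 0.3509]
tool_rot: [-1.158, 2.909, -0.005]
contact_force: [-1.3, -2.0, 7.2]
opening: 0.0126
```

```bash
python3 st.py
```

```text
t 11.1 pos [0.5556 0.2287 0.3509] q6 -2.061 F [-1.2694 -2.0079  7.2158] T [-0.4517  0.4995 -0.1614] open 0.0126
yaw of -x 43.41 zaxis [ 0.0108  0.0006 -0.9999]
level turn deg [-0.3998  0.4747 -0.    ] torque about up axis at grasp via TCP -0.16141618615980377
```

jog_arm --steps '[[[0,0,0.1],[0,0,-1]],[[0,0,0.1],[0,0,-1]],[[0,0,0.1],[0,0,-1]],[[0,0,0.1],[0,0,-1]]]'

```text
t: 11.5
tool_pos: [0.5557, 0.2287, 0.3509]
tool_rot: [-1.265, 2.864, -0.007]
contact_force: [-2.7, -1.9, 7.2]
opening: 0.0127
```

```bash
python3 st.py
```

```text
t 11.5 pos [0.5557 0.2287 0.3509] q6 -2.135 F [-2.6858 -1.9241  7.204 ] T [-0.4323  0.5323 -0.0785] open 0.0127
yaw of -x 47.66 zaxis [ 0.0113  0.0003 -0.9999]
level turn deg [-0.4655  0.4512 -0.    ] torque about up axis at grasp via TCP -0.07854698794222671
```

jog_arm --steps '[[[0,0,0.1],[0,0,-1]],[[0,0,0.1],[0,0,-1]],[[0,0,0.1],[0,0,-1]],[[0,0,0.1],[0,0,-1]],[[0,0,0.1],[0,0,-1]]]'

```text
t: 12.0
tool_pos: [0.5557, 0.2288, 0.351]
tool_rot: [-1.397, 2.802, -0.007]
contact_force: [-2.6, -2.4, 7.4]
opening: 0.0129
```

```bash
python3 st.py
```

```text
t 12.0 pos [0.5557 0.2288 0.351 ] q6 -2.228 F [-2.6322 -2.4315  7.3927] T [-0.4644  0.522  -0.0931] open 0.0129
yaw of -x 52.99 zaxis [ 0.0116  0.0005 -0.9999]
level turn deg [-0.5118  0.421   0.    ] torque about up axis at grasp via TCP -0.09313247556754152
```

jog_arm --steps '[[[0,0,0.1],[0,0,-1]],[[0,0,0.1],[0,0,-1]],[[0,0,0.1],[0,0,-1]],[[0,0,0.1],[0,0,-1]],[[0,0,0.1],[0,0,-1]]]'

```text
t: 12.5
tool_pos: [0.5556, 0.2289, 0.3509]
tool_rot: [-1.525, 2.735, -0.008]
contact_force: [-2.6, -2.0, 7.8]
opening: 0.0126
```

```bash
python3 st.py
```

```text
t 12.5 pos [0.5556 0.2289 0.3509] q6 -2.32 F [-2.5559 -2.0423  7.8201] T [-0.4687  0.6102 -0.1393] open 0.0126
yaw of -x 58.31 zaxis [ 0.0115  0.0004 -0.9999]
level turn deg [-0.5511  0.3654  0.    ] torque about up axis at grasp via TCP -0.13928007080913468
```

jog_arm --steps '[[[0,0,0],[0,0,-1]],[[0,0,-0.2],[0,0,0]],[[0,0,-0.2],[0,0,0]]]'

```text
t: 12.8
tool_pos: [0.5554, 0.229, 0.3549]
tool_rot: [-1.551, 2.721, -0.007]
contact_force: [0.6, -0.9, 1.9]
opening: 0.0129
```

```bash
python3 st.py
```

```text
t 12.8 pos [0.5554 0.229  0.3549] q6 -2.339 F [ 0.5506 -0.9069  1.8686] T [-0.232  -0.03   -0.0271] open 0.0129
yaw of -x 59.39 zaxis [ 0.0109  0.0007 -0.9999]
level turn deg [-0.5137  0.3527 -0.    ] torque about up axis at grasp via TCP -0.027103364633980775
```

jog_arm --steps '[[[0,0,-0.2],[0,0,0]],[[0,0,-0.2],[0,0,0]]]'

```text
t: 13.0
tool_pos: [0.5552, 0.229, 0.3581]
tool_rot: [-1.552, 2.721, -0.007]
contact_force: [0.5, -1.3, 0.1]
opening: 0.0128
```

```bash
python3 st.py
```

```text
t 13.0 pos [0.5552 0.229  0.3581] q6 -2.339 F [ 0.5182 -1.2749  0.1038] T [-0.148  -0.084  -0.0128] open 0.0128
yaw of -x 59.39 zaxis [ 0.0101  0.0008 -0.9999]
level turn deg [-0.477   0.3355  0.    ] torque about up axis at grasp via TCP -0.012750675841897336
```

jog_arm --steps '[[[0,0,-0.2],[0,0,0]],[[0,0,-0.2],[0,0,0]]]'

```text
t: 13.2
tool_pos: [0.5546, 0.2293, 0.3607]
tool_rot: [-1.553, 2.723, -0.004]
contact_force: [-0.2, 0.1, -2.2]
opening: 0.0128
```

```bash
python3 st.py
```

```text
t 13.2 pos [0.5546 0.2293 0.3607] q6 -2.339 F [-0.184   0.0998 -2.1857] T [0.0178 0.023  0.0137] open 0.0128
yaw of -x 59.4 zaxis [ 0.0072  0.0015 -1.    ]
level turn deg [-0.3119  0.2844 -0.    ] torque about up axis at grasp via TCP 0.013725787844448788
```

jog_arm --steps '[[[0,0,-0.3],[0,0,0]],[[0,0,-0.3],[0,0,0]]]'

```text
t: 13.4
tool_pos: [0.5541, 0.2295, 0.3656]
tool_rot: [-1.555, 2.724, -0.001]
contact_force: [1.1, 0.2, -1.2]
opening: 0.0131
```

```bash
python3 st.py
```

```text
t 13.4 pos [0.5541 0.2295 0.3656] q6 -2.339 F [ 1.069   0.1528 -1.2241] T [0.0046 0.047  0.0204] open 0.0131
yaw of -x 59.42 zaxis [ 0.0046  0.0016 -1.    ]
level turn deg [-0.1832  0.2125  0.    ] torque about up axis at grasp via TCP 0.020419431519669132
```

jog_arm --steps '[[[0,0,-0.8],[0,0,0]],[[0,0,-1.2],[0,0,0]],[[0,0,-1.5],[0,0,0]],[[0,0,-2],[0,0,0]],[[0,0,-2],[0,0,0]],[[0,0,-2],[0,0,0]],[[0,0,-1],[0,0,0]],[[0,0,0],[0,0,0]]]'

```text
t: 14.2
tool_pos: [0.5533, 0.2293, 0.4835]
tool_rot: [-1.551, 2.718, -0.003]
contact_force: [0.0, 0.8, -0.9]
opening: 0.0129
```

```bash
python3 st.py .558 -.25 .47;python3 - <<'E'
from h import *
im=[cv2.cvtColor(ctrl.get_image(n),cv2.COLOR_RGB2BGR) for n in("top","side")]
cv2.imwrite("pics/both2.png",cv2.resize(np.hstack(im),(800,300)))
E
```

```text
t 14.2 pos [0.5533 0.2293 0.4835] q6 -2.339 F [ 0.0183  0.7564 -0.8976] T [-0.0035  0.0009 -0.038 ] open 0.0129
yaw of -x 59.43 zaxis [ 0.0112  0.0039 -0.9999]
tool shift cm [ 41.0382 -24.7787   1.1701]
level turn deg [-0.4403  0.5165  0.    ] torque about up axis at grasp via TCP -0.03801346355354008
```

View pics/both2.png

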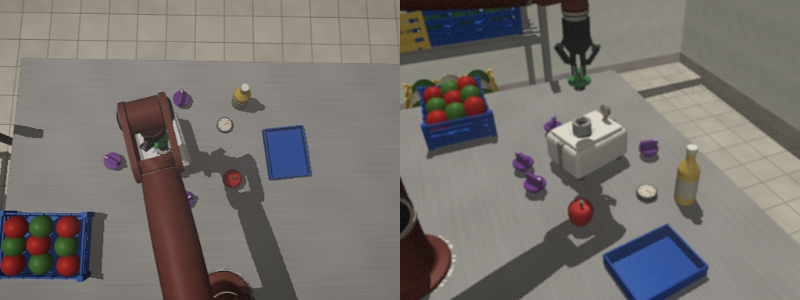

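jog_arm --steps '[[[0,0,0],[-0.4,0.5,5]],[[0,0,0],[0,0,7]],[[0,0,0],[0,0,7]],[[0,0,0],[0,0,7]],[[0,0,0],[0,0,7]],[[0,0,0],[0,0,7]],[[0,0,0],[0,0,5]],[[0,0,0],[0,0,0]]]'

```text
t: 15.1
tool_pos: [0.5519, 0.2289, 0.4661]
tool_rot: [0.342, -3.097, 0.006]
contact_force: [-0.5, -0.5, -2.0]
opening: 0.0128
```

```bash
python3 st.py .558 -.25 .47
```

```text
t 15.1 pos [0.5519 0.2289 0.4661] q6 -1.522 F [-0.4996 -0.5407 -1.9518] T [ 0.085  -0.0589 -0.005 ] open 0.0128
yaw of -x 12.59 zaxis [-0.0255 -0.0067 -0.9997]
tool shift cm [  9.8528 -46.8682  -0.078 ]
level turn deg [-0.0584 -1.51    0.    ] torque about up axis at grasp via TCP -0.005028398273922682
```

jog_arm --steps '[[[0.4,-1.5,-0.3],[0,-0.8,0]],[[0.6,-3,-0.3],[0,-0.7,0]],[[0.8,-4,-0.2],[0,0,0]],[[0.9,-4.5,-0.2],[0,0,0]],[[0.9,-4.5,-0.1],[0,0,0]],[[0.9,-4.5,-0.1],[0,0,0]],[[0.9,-4.5,-0.1],[0,0,0]],[[0.9,-4.5,-0.1],[0,0,0]]]'

```text
t: 15.9
tool_pos: [0.5584, -0.0984, 0.4767]
tool_rot: [0.381, -3.115, 0.006]
contact_force: [1.1, -0.5, -1.9]
opening: 0.0126
```

```bash
python3 st.py .558 -.25 .45
```

```text
t 15.9 pos [ 0.5584 -0.0984  0.4767] q6 -2.119 F [ 1.1224 -0.5444 -1.9259] T [ 0.0454 -0.0368  0.0518] open 0.0126
yaw of -x 13.93 zaxis [-0.0029 -0.0041 -1.    ]
tool shift cm [  3.6834 -14.6959   2.7326]
level turn deg [-0.1888 -0.2156 -0.    ] torque about up axis at grasp via TCP 0.05183712210116783
```

jog_arm --steps '[[[1,-4,0],[0,0,0]],[[1,-4,0],[0,0,0]],[[1,-3.5,0],[0,0,0]],[[0.4,-1.5,0],[0,0,0]],[[0,0,0],[0,0,0]],[[0,0,0],[0,0,0]]]'

```text
t: 16.5
tool_pos: [0.5516, -0.247, 0.4756]
tool_rot: [0.376, -3.113, 0.008]
contact_force: [-0.1, 0.6, 0.1]
opening: 0.0132
```

```bash
python3 st.py .558 -.25 .30
```

```text
t 16.5 pos [ 0.5516 -0.247   0.4756] q6 -2.354 F [-0.0948  0.6276  0.13  ] T [-0.0155  0.0114 -0.0437] open 0.0132
yaw of -x 13.78 zaxis [-0.0048 -0.0056 -1.    ]
tool shift cm [-0.6502 -0.3717 17.5567]
level turn deg [-0.2454 -0.3446 -0.    ] torque about up axis at grasp via TCP -0.04367692864049608
```

jog_arm --steps '[[[-0.5,-0.2,2],[-0.25,-0.35,0]],[[0,0,3.5],[0,0,0]],[[0,0,4],[0,0,0]],[[0,0,4],[0,0,0]],[[0,0,4],[0,0,0]],[[0,0,3],[0,0,0]],[[0,0,1.5],[0,0,0]],[[0,0,0],[0,0,0]]]'

```text
t: 17.3
tool_pos: [0.5602, -0.2358, 0.2531]
tool_rot: [-0.407, 3.107, -0.002]
contact_force: [-0.0, 0.8, -0.8]
opening: 0.0128
```

```bash
python3 st.py .558 -.25 .2154
```

```text
t 17.3 pos [ 0.5602 -0.2358  0.2531] q6 -2.354 F [-0.003   0.7521 -0.8053] T [ 0.0275 -0.0098  0.0531] open 0.0128
yaw of -x 14.91 zaxis [ 0.0085 -0.0004 -1.    ]
tool shift cm [ 0.6093 -1.3082  3.7703]
level turn deg [-0.1492  0.4635 -0.    ] torque about up axis at grasp via TCP 0.053065630850002446
```

jog_arm --steps '[[[0.3,-0.7,0.5],[-0.15,0.45,0]],[[0.3,-0.6,1],[0,0,0]],[[0,0,0.7],[0,0,0]],[[0,0,0],[0,0,0]],[[0,0,0],[0,0,0]]]'

```text
t: 17.8
tool_pos: [0.5603, -0.2518, 0.2364]
tool_rot: [-0.409, 3.107, -0.01]
contact_force: [0.4, -0.7, -2.1]
opening: 0.0126
```

```bash
python3 st.py .558 -.25 .2154;python3 - <<'E'
from h import *
im=[cv2.cvtColor(ctrl.get_image(n),cv2.COLOR_RGB2BGR) for n in("top","side")]
cv2.imwrite("pics/both3.png",np.hstack([cv2.resize(im[0][120:260,270:430],(400,350)),cv2.resize(im[1][220:384,210:420],(400,350))]))
E
```

```text
t 17.8 pos [ 0.5603 -0.2518  0.2364] q6 -2.376 F [ 0.416  -0.6543 -2.0519] T [-0.0136 -0.0682  0.0347] open 0.0126
yaw of -x 15.0 zaxis [ 0.009  -0.0055 -0.9999]
tool shift cm [0.1859 0.2496 2.0988]
level turn deg [-0.4364  0.4149 -0.    ] torque about up axis at grasp via TCP 0.034672187024050845
```

View pics/both3.png

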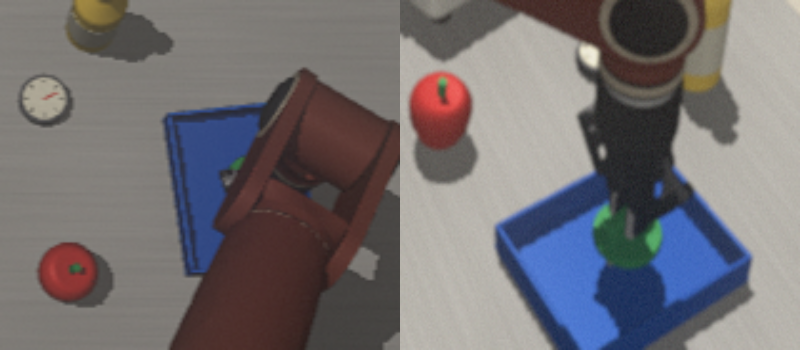

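jog_arm --steps '[[[0.1,0.1,0.6],[-0.4,0.4,0]],[[0,0,0.6],[0,0,0]],[[0,0,0.4],[0,0,0]],[[0,0,0],[0,0,0]]]'

```text
t: 18.3
tool_pos: [0.5591, -0.2508, 0.2197]
tool_rot: [-0.411, 3.114, -0.001]
contact_force: [0.8, 0.6, -1.0]
opening: 0.0128
```

```bash
python3 st.py .558 -.25 .2154
```

```text
t 18.3 pos [ 0.5591 -0.2508  0.2197] q6 -2.376 F [ 0.8101  0.5681 -1.0091] T [ 0.0332 -0.0207  0.019 ] open 0.0128
yaw of -x 15.02 zaxis [ 0.0004 -0.0005 -1.    ]
tool shift cm [0.0834 0.1013 0.4285]
level turn deg [-0.0329  0.0175 -0.    ] torque about up axis at grasp via TCP 0.018962734716574052
```

jog_arm --steps '[[[0,0,0.15],[0,0,0]],[[0,0,0.15],[0,0,0]],[[0,0,0.1],[0,0,0]]]'

```text
t: 18.6
tool_pos: [0.5592, -0.2507, 0.2155]
tool_rot: [-0.411, 3.114, -0.001]
contact_force: [-1.7, 0.5, 3.8]
opening: 0.0125
```

```bash
python3 st.py
```

```text
t 18.6 pos [ 0.5592 -0.2507  0.2155] q6 -2.376 F [-1.687   0.5202  3.8105] T [0.3215 0.3436 0.0479] open 0.0125
yaw of -x 15.03 zaxis [ 0.0003 -0.0005 -1.    ]
level turn deg [-0.0337  0.0112  0.    ] torque about up axis at grasp via TCP 0.04789204184990642
```

jog_arm --steps '[[[0,0,0.1],[0,0,0]],[[0,0,0.1],[0,0,0]]]'

```text
t: 18.8
tool_pos: [0.5595, -0.2509, 0.2154]
tool_rot: [0.411, -3.114, -0.0]
contact_force: [-3.6, 1.7, 5.0]
opening: 0.013
```

```bash
python3 st.py
```

```text
t 18.8 pos [ 0.5595 -0.2509  0.2154] q6 -2.376 F [-3.6322  1.7493  5.0104] T [0.3995 0.6527 0.0476] open 0.013
yaw of -x 15.05 zaxis [-0.0007 -0.     -1.    ]
level turn deg [ 0.0069 -0.0367  0.    ] torque about up axis at grasp via TCP 0.0475595608291947
```

Standing on the tray floor at the predicted height. Relax, then open partly.

jog_arm --steps '[[[0,0,0],[0,0,0]],[[0,0,0],[0,0,0]]]'

```text
t: 19.0
tool_pos: [0.5597, -0.251, 0.2156]
tool_rot: [-0.411, 3.114, -0.002]
contact_force: [-0.6, 0.6, -0.9]
opening: 0.013
```

jog_arm --steps '[[[0,0,0],[0,0,0]],[[0,0,0],[0,0,0]],[[0,0,0],[0,0,0]],[[0,0,0],[0,0,0]]]' --fingers 0

```text
t: 19.4
tool_pos: [0.5599, -0.2512, 0.2157]
tool_rot: [-0.411, 3.113, -0.003]
contact_force: [0.3, 0.3, 1.0]
opening: 0.0429
```

```bash
python3 st.py
```

```text
t 19.4 pos [ 0.5599 -0.2512  0.2157] q6 -2.376 F [0.3289 0.2561 0.9993] T [ 0.0445 -0.0259  0.0151] open 0.0429
yaw of -x 15.04 zaxis [ 0.0023 -0.0017 -1.    ]
level turn deg [-0.13    0.1018 -0.    ] torque about up axis at grasp via TCP 0.015145106301282275
```

jog_arm --steps '[[[0,0,-0.5],[0,0,0]],[[0,0,-1],[0,0,0]],[[0,0,-2],[0,0,0]],[[0,0,-3],[0,0,0]],[[0,0,-4],[0,0,0]],[[0,0,-4],[0,0,0]],[[0,0,-4],[0,0,0]],[[0,0,-2],[0,0,0]]]'

```text
t: 20.2
tool_pos: [0.5583, -0.2502, 0.4288]
tool_rot: [0.411, -3.112, -0.003]
contact_force: [0.5, -0.3, 0.5]
opening: 0.0426
```

jog_arm --steps '[[[4,0,-2],[0,0,0]],[[4,0,0],[0,0,0]],[[4,0,0],[0,0,0]],[[3,0,0],[0,0,0]],[[0,0,0],[0,0,0]],[[0,0,0],[0,0,0]]]'

```text
t: 20.8
tool_pos: [0.4088, -0.2893, 0.4634]
tool_rot: [-0.413, 3.102, -0.022]
contact_force: [0.3, 1.0, 0.2]
opening: 0.0426
```

```bash
python3 st.py;python3 - <<'E'
from h import *
im=[cv2.cvtColor(ctrl.get_image(n),cv2.COLOR_RGB2BGR) for n in("top","side")]
cv2.imwrite("pics/top4.png",im[0]);cv2.imwrite("pics/side4.png",im[1])
cv2.imwrite("pics/both4.png",np.hstack([cv2.resize(im[0][80:270,150:430],(400,271)),cv2.resize(im[1][100:384,140:420],(400,271))]))
E
```

```text
t 20.8 pos [ 0.4088 -0.2893  0.4634] q6 -2.6 F [0.3241 0.9737 0.1788] T [0.0111 0.0435 0.051 ] open 0.0426
yaw of -x 15.15 zaxis [ 0.0137 -0.0126 -0.9998]
level turn deg [-0.8991  0.5688  0.    ] torque about up axis at grasp via TCP 0.05095246116825013
```

View pics/both4.png

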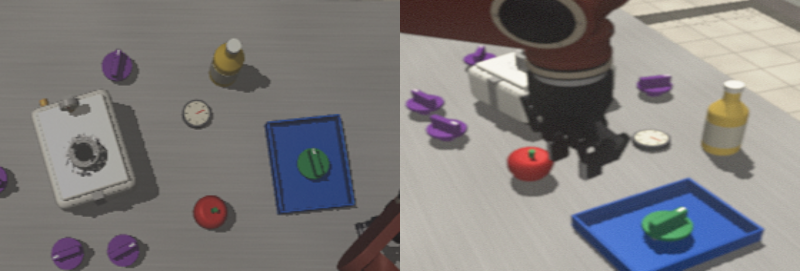

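Run:
```python
from station import ctrl
print(ctrl.finish_job())
```

```text
the job is handed in; nothing more can be done
None
```

The tank is open: the green cap is off its neck and stands in the blue tray, wing handle up and released. I handed the job in at about 21 s; it returned no verdict.

- **First stop:** I turned the cap anticlockwise about 30°. One lug touched lightly first, at about 9–10° yaw with roughly 2 N sideways. Both teeth were met at about 16° yaw. The peak was 0.57 N m including drag, which I reckon at about 10 N per tooth, under the 25 N limit.
- **Press and turn:** I backed off slightly and pressed about 5.5 mm down. The press force was 7–9 N, with one reading of 9.3 N. Pressing first stuck with some sideways load until I backed off a further degree and shifted the tool. I then turned about 43° past the stop with no more than about 0.17 N m, let the cap up, and lifted it out with no resistance beyond its weight.
- **Last checks:** the final pictures show the cap near the centre of the tray with the wing up, and the neck empty. The bottle, dial thermometer and pepper look unmoved by eye. The gripper is clear and its force reading is about zero (within sensor noise). No check failed.

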